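# Uncover the cutting nest and throw its cam clamp

### The arm

A 7-joint arm with a two-finger parallel gripper is mounted at the origin on the work surface. World frame = base frame: x ahead of the robot, y to its left, z up, the work surface at z = 0. Lengths are in m, angles in rad, forces in N, time in s.
With the tool pointing down it reaches from about 0.425 to 0.925 m from the base axis. Payload 6.8 kg.
Tool frame: the origin (TCP) lies on the front face of the gripper's body, between the roots of the fingers; the fingertips stand 73 mm ahead of it and the grasp point (between the pads) lies 54 mm ahead of it (env.nose_length is the distance from the TCP to the fingertips, in m); z points along the fingers, y is the line along which they close (so a half turn about z gives the same grasp; the last joint's range is limited). The gripper opens to 85 mm and grips with 20 to 120 N. Pads are 22 mm wide; open, the fingers measure 114 mm over their backs; the gripper's body (76 mm by 85 mm) begins 54 mm behind the grasp point. The pads swing forward as they close: fully open they stand 13 mm farther back than shut.
Start: joints at [1.186, 0.477, 0.022, 1.555, -0.011, 1.109, -0.083], TCP at [0.184, -0.649, 0.304] pointing down, gripper open.
Joint ranges: [-2.96, 2.96], [-0.34, 2.1], [-1.41, 1.46], [0.24, 2.44], [-1.37, 4.51], [0.17, 1.92], [-2.96, 2.96]. Speed limits (rad/s): [2.39, 2.39, 3.14, 3.14, 3.14, 3.14, 3.14].

### API

Orientations are given as a unit quaternion [w, x, y, z].
In Python, from cell import env, kin, camera, calibration, job gives the robot as it stands. The module is installed in compiled form; this text tells all that it offers. Calls block until the motion is done:
- env.reach(position, orientation): joint-space move of the TCP to a pose.
- env.movel(position, velocity=0.15, rot=None, stop_force=None): straight line of the TCP; rot=None keeps the orientation; velocity is the mean speed in m/s. With stop_force (N) it stops when the force on the tool has changed by that much, and returns True; else False.
- env.goto_joints(angles): joint-space move.
- env.grip(opening, f_grip=None): finger opening in m; f_grip is the grip in N (None keeps the last); returns when the fingers have stopped.
- env.dwell(seconds).
- kin.inverse_kinematics(position, orientation): joint angles nearest the present ones, or None.
- env.get_state(): the state.
- camera(name): name is "scene" or "top" or "wrist"; returns (picture, depth): 384x512x3 uint8, blue, green, red; 384x512 float32, m along the optical axis (not along the pixel's ray), 0 where there is no reading.
- calibration(name): a dict with "fx", "fy", "cx", "cy" (pixels), "k1" (the pictures are not rectified: a ray, as slopes to the right and down, at radius r is drawn at 1 + k1 r^2 times it, then the intrinsics apply), "rvec" (rotation vector, rad) and "tvec" (3), from world to camera coordinates, as OpenCV has them. Camera axes: x right, y down, z forward; pixel columns grow to the right and rows downward; lengths in m; the calibration is good to about 2 mm. A picture is of the moment at which its call begins: read the wrist's pose just before it. calibration takes no time and is no camera call; for the wrist camera it gives the pose at the moment of the call.
A pose or a line that the arm cannot do raises env.PlanningError and nothing moves.
- job.job_done(): hands the job in; it is judged then, once.
The state is a dict: "time": time; "qpos": joint angles; "joint_velocities": joint speeds; "joint_torque": joint torques, N m; "tcp_pos": TCP position; "orientation": TCP orientation; "force": force on the tool from outside, world axes, zero at the start; "torque": the same for the moment, N m; "opening": finger opening in m; "gripper_force": force on a finger pad.
Only numpy, scipy, OpenCV 4.12 (cv2) and the standard library are available. Lean on these libraries where they do the work, as an engineer would, in place of code of your own. Each camera call takes 0.05 s, during which the arm holds its last target. There are 200 camera calls.

### The job

Get the blue ring blank ready for cutting: lift the loose lid off the round nest by its knob and set it down gently, knob up, fully on the black rubber mat. Then flip the nest's cam lever over so that it snaps past center, lies all the way down across the nest and clamps the blank. Leave everything else on the bench where it is.

Things in the scene. Friction and masses are not known exactly. Their poses are not given: they have to be found in the camera images.
- nest: fixed fixture on a 240 x 150 x 12 mm steel base: a round aluminium nest, inner diameter 124 mm, outer diameter 136 mm, rim 55 mm above the table, with a cam clamp beside it. Origin at table height under the nest's centre, z up, x from the nest's centre towards the clamp. Its 75 mm tall clamp cheeks stand 118 mm out along +x, 37 mm wide over both.
- pivot (a point): hinge axis of the cam lever, between the cheeks: 118 mm along the nest's x from its centre, 66 mm above the table; the axis runs along the nest's y. Same axes as the nest.
- lever (a joint): cam lever angle, rad. 0: open, leaning 20 degrees outward (nest's +x) from vertical; grows as it swings in the nest's x-z plane up over and down towards the nest's centre; 1.92: closed, level across the nest. A spring resists with up to 0.7 N m until center, about 1.45; pushed to 1.55 it snaps closed by itself; let go earlier it springs open. With the lid on it cannot close fully.
- lever_grip (a point): point on the lever's axis 85 mm from the pivot, in the black round grip, 18 mm thick. The grip reaches from 49 to 112 mm from the pivot, the 14 mm wide steel stem from there in.
- foot: rubber clamp foot, 18 mm across, 32 mm above the table, on the nest's x axis; the lever drives it through the gap in the nest's wall along the nest's -x against the blank, with about 10 N when closed.
- blank_center (a point): centre of the loose blue hard-plastic ring blank that lies in the nest: 116 mm outside, 44 mm hole, 30 mm tall, top 42 mm above the table; z along its axis. It has a few mm of play in the nest, which the clamp takes up by itself.
- blank: the same ring blank; origin under its centre, z up
- lid_knob (a point): centre of the black knob of the loose grey lid: the knob is a cylinder, 28 mm across and 30 mm tall, on a 16 mm neck, its underside 10 mm and this point 26 mm above the lid's top face; with the lid on the nest this point is 87 mm above the table. z points up out of the lid.
- lid: the lid, 220 g: a disc 152 mm across and 6 mm thick on a 112 mm wide, 5 mm tall spigot that hangs loosely in the nest's mouth. Origin at the centre of the spigot's underside, 37 mm under the knob's centre.
- mat_top (a point): centre of the top face of the fixed black rubber mat, 210 x 210 mm, 4 mm thick, where the lid is to lie; x and y along its sides. On the mat the lid's knob centre is 41 mm above the table.
- oil_tin: upright steel tin, 60 mm across and 100 mm tall; a bystander to leave alone; origin under its centre
- screwdriver: screwdriver lying on the table, a bystander to leave alone; x axis along it
- tape_measure: yellow tape measure, about 65 x 32 x 62 mm, a bystander to leave alone; origin under its centre
Things that resemble listed ones, but are neither listed nor needed, are in the scene too. What is shaped like the lid but orange or red is not meant.

How it is judged:
On the way, in this order (a step that is already met when the one before it is completed fails the run):
1. the lid lies on the mat, knob up and let go, while the lever is still open (horizontal distance between lid_knob and mat_top below 0.03 m and height (world z) of lid_knob below 0.05 m and angle between lid_knob's own z axis and vertical below 0.1 rad and linear speed of lid below 0.03 m/s and contact force between the fingers and lid below 0.05 N and value of joint lever below 0.7 rad), for 0.2 s.
2. the lever is past center and fully down, the foot pressing on the blank (value of joint lever above 1.82 rad and contact force between foot and blank above 4 N), for 0.2 s.
At the end, for the whole second after the job is handed in: The lid lies level, knob up, let go and at rest on the mat, centre within 30 mm of the mat's centre; the lever is fully down (above 1.82 rad) with the foot pressing on the blank with over 4 N; the blank lies flat in the nest, within 10 mm of its centre (all of step 2 and horizontal distance between lid_knob and mat_top below 0.03 m and height (world z) of lid_knob below 0.05 m and angle between lid_knob's own z axis and vertical below 0.1 rad and linear speed of each of lid, blank below 0.03 m/s and contact force between the fingers and lid below 0.05 N and horizontal distance between blank_center and nest below 0.01 m and height (world z) of blank_center below 0.032 m and angle between blank_center's own z axis and vertical below 0.06 rad); the robot touches nothing.
It fails at once if the lid is dropped (it moves faster than 0.7 m/s with no finger on it) (linear speed of lid above 0.7 m/s and contact force between the fingers and lid below 0.01 N).
It fails at once if a bystander (tin, screwdriver, tape measure) is moved by more than 40 mm (distance of any of oil_tin, screwdriver, tape_measure from where it was at the start of the episode above 0.04 m).
It also fails if it takes over 61 s, if anything falls off the work surface, if the arm or the gripper's body presses on something with over 40 N, if the wrist force passes 120 N, or if a joint passes its speed limit or range.

## Working session

There is one attempt and no reset: what is moved stays moved. The work goes in short steps, each a Python script; the robot and the scene stay as the last script left them, time stands still between calls to the robot, and variables do not carry over. Pictures are saved under pics/ and viewed, at most 10 in all, crops included, and the job is handed in when it is done.

```bash
mkdir -p pics; cat > h.py <<'E'
import numpy as np, cv2
from cell import env, kin, camera, calibration, job
def ray(c,u,v):
    K=np.array([[c['fx'],0,c['cx']],[0,c['fy'],c['cy']],[0,0,1.]])
    x,y=(u-c['cx'])/c['fx'],(v-c['cy'])/c['fy']
    a,b=x,y
    for _ in range(30):
        s=1+c['k1']*(a*a+b*b); a,b=x/s,y/s
    R=cv2.Rodrigues(np.array(c['rvec'],float))[0]; t=np.array(c['tvec'],float).ravel()
    return -R.T@t, R.T@np.array([a,b,1.])
def onplane(c,u,v,z):
    o,d=ray(c,u,v); return o+d*(z-o[2])/d[2]
def atdepth(c,u,v,dep):
    o,d=ray(c,u,v); return o+d*dep
def cloud(c,D):
    h,w=D.shape; u,v=np.meshgrid(np.arange(w),np.arange(h))
    x,y=(u-c['cx'])/c['fx'],(v-c['cy'])/c['fy']; a,b=x,y
    for _ in range(30):
        s=1+c['k1']*(a*a+b*b); a,b=x/s,y/s
    R=cv2.Rodrigues(np.array(c['rvec'],float))[0]; t=np.array(c['tvec'],float).ravel()
    P=np.stack([a*D,b*D,D],-1)
    return (P-t)@R
E
python3 - <<'E'
from h import *
for n in ("top","scene"):
    c=calibration(n); I,D=camera(n); cv2.imwrite(f"pics/{n}0.png",I); np.savez(f"{n}0.npz",I=I,D=D,c=np.array(c,dtype=object))
    print(n,c,ray(c,c['cx'],c['cy']),(D==0).mean())
print(env.get_state())
E
```

```text
top {'fx': 449.5202720844925, 'fy': 449.5202720844925, 'cx': 260.3747384030073, 'cy': 191.39958115301673, 'k1': -0.005723245138041365, 'rvec': array([ 2.13749341, -2.12082081,  0.18101712]), 'tvec': array([-0.06239533,  0.4976516 ,  1.38661023])} (array([ 0.25163699, -0.06468627,  1.45145883]), array([ 0.17239992,  0.00432924, -0.98501752])) 0.0038960774739583335
scene {'fx': 350.98876297190674, 'fy': 350.98876297190674, 'cx': 252.0906180376806, 'cy': 192.81378327252628, 'k1': -0.010636248115343644, 'rvec': array([ 1.51437004,  1.90020246, -0.90968664]), 'tvec': array([ 0.16500917, -0.23040351,  1.50611374])} (array([1.32253405, 0.13126109, 0.76312948]), array([-0.76039658, -0.17248302, -0.62613629])) 0.003916422526041667
{'time': 0.1, 'qpos': array([ 1.18589093,  0.47773046,  0.02233225,  1.55633555, -0.01154239,
        1.10927698, -0.08308856]), 'joint_velocities': array([-0.00081092, -0.0024135 ,  0.00148231, -0.00339131, -0.00031823,
        0.0011121 ,  0.00079385]), 'joint_torque': array([ 6.33162635e-03, -5.97752881e+01,  1.61428951e+00, -2.81953865e+01,
        1.28310811e-02,  4.98296853e-03, -2.60102911e-05]), 'tcp_pos': array([ 0.18437059, -0.64891343,  0.30302108]), 'orientation': array([-7.97815255e-04,  9.90435783e-01,  1.37972102e-01, -1.49177230e-04]), 'force': array([-0.6052655 , -0.09465256, -0.12807357]), 'torque': array([ 0.01508839, -0.00453908, -0.01186496]), 'gripper_force': 0.0, 'opening': 0.08552164538602898}
```

View pics/top0.png

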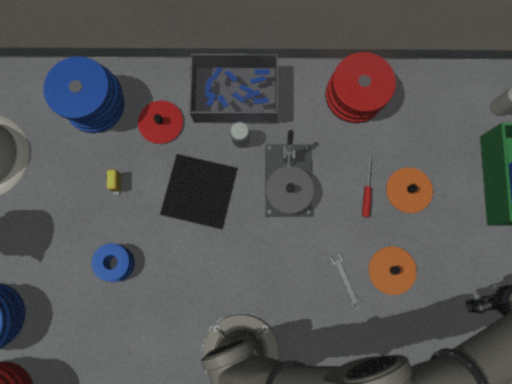

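View pics/scene0.png

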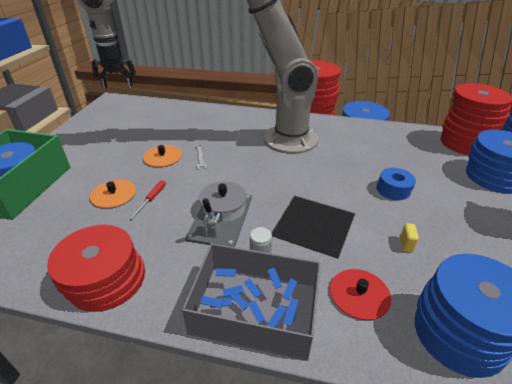

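```bash
python3 - <<'E'
from h import *
d=np.load("top0.npz",allow_pickle=True); I,D,c=d['I'],d['D'],d['c'].item()
P=cloud(c,D); g=I.max(2)
# mat
m=((g<45)&(np.abs(P[...,2])<.02)).astype(np.uint8); m[:, :150]=0; m[:,250:]=0; m[:150]=0;m[235:]=0
k=max(cv2.findContours(m,0,2)[0],key=cv2.contourArea); q=np.array([onplane(c,*p[0],.004)[:2] for p in k],np.float32)
print("mat",cv2.minAreaRect(q))
# crop window
def near(z0,z1,u0,u1,v0,v1):
    s=np.zeros(g.shape,bool); s[v0:v1,u0:u1]=1
    return s&(P[...,2]>z0)&(P[...,2]<z1)
s=near(.05,.07,250,330,155,225); print("lid depth",s.sum(),P[s].mean(0), cv2.minEnclosingCircle(P[s][:,:2].astype(np.float32)))
s=near(.09,.115,270,310,165,205); print("knob",s.sum(),P[s].mean(0))
s=near(.04,.22,270,330,120,162); print("lever pts",s.sum()); Q=P[s]; print(np.round(Q[np.argsort(Q[:,2])][::max(1,len(Q)//25)],3))
s=near(.006,.03,250,330,135,230); print("base",cv2.minAreaRect(P[s][:,:2].astype(np.float32)))
s=near(.08,.12,220,260,115,150); print("tin",P[s].mean(0))
cv2.imwrite("pics/crop1.png",cv2.resize(I[115:240,215:340],None,fx=4.7,fy=4.7,interpolation=cv2.INTER_CUBIC))
E
```

```text
mat ((0.5057680010795593, 0.14307525753974915), (0.20536963641643524, 0.20354729890823364), 77.34452056884766)
lid depth 1729 [ 0.50354858 -0.15015425  0.06078029] ((0.5193554759025574, -0.1450415849685669), 0.09260133653879166)
knob 66 [ 0.5022636  -0.14951126  0.10087022]
lever pts 253
[[ 0.612 -0.16   0.04 ]
 [ 0.6   -0.13   0.049]
 [ 0.6   -0.133  0.061]
 [ 0.625 -0.168  0.067]
 [ 0.601 -0.129  0.069]
 [ 0.617 -0.136  0.07 ]
 [ 0.61  -0.151  0.072]
 [ 0.63  -0.139  0.074]
 [ 0.629 -0.161  0.075]
 [ 0.613 -0.148  0.076]
 [ 0.619 -0.151  0.077]
 [ 0.635 -0.129  0.077]
 [ 0.618 -0.145  0.079]
 [ 0.605 -0.163  0.081]
 [ 0.62  -0.154  0.086]
 [ 0.627 -0.141  0.095]
 [ 0.625 -0.146  0.103]
 [ 0.628 -0.152  0.113]
 [ 0.634 -0.148  0.127]
 [ 0.644 -0.138  0.134]
 [ 0.641 -0.141  0.144]
 [ 0.646 -0.141  0.151]
 [ 0.646 -0.146  0.16 ]
 [ 0.654 -0.143  0.165]
 [ 0.662 -0.145  0.168]
 [ 0.655 -0.142  0.172]]
base ((0.53938889503479, -0.15642507374286652), (0.3140827715396881, 0.25952187180519104), 0.3240084946155548)
tin [0.67977559 0.00767565 0.09748608]
```

View pics/crop1.png

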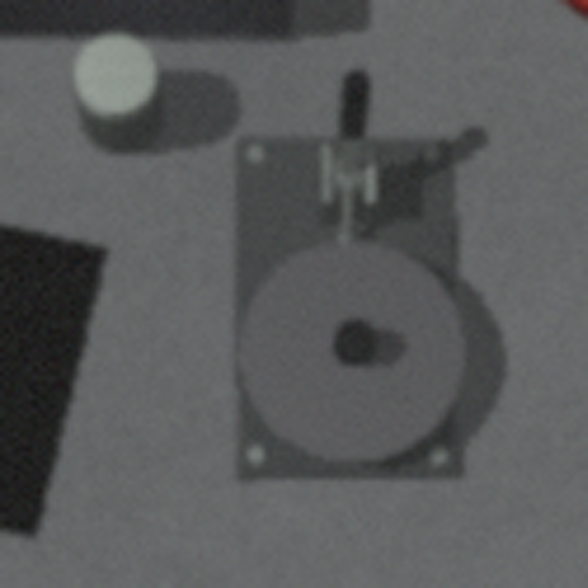

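The top crop shows the knob at about (354,342), the cheeks at about (325–375,175), the lever leaning outward to (354,75), and the base edges nearly vertical. The nest's yaw is therefore close to 0. I'll compute the yaw and grasp the knob.

```bash
cat >> h.py <<'E'
def crop2px(u,v): return (u+.5)/4.7-.5+215,(v+.5)/4.7-.5+115
DOWN=np.array([0,1.,0,0])
def st(tag=""):
    s=env.get_state(); print(tag,round(s['time'],2),np.round(s['tcp_pos'],4),np.round(s['force'],2),"op",round(s['opening'],4),"gf",round(s['gripper_force'],1))
E
python3 - <<'E'
from h import *
c=calibration("top")
for p in [(236,140),(456,140),(463,478),(238,478)]: print(np.round(onplane(c,*crop2px(*p),.012),4))
for p in [(325,165),(375,165)]: print("cheek",np.round(onplane(c,*crop2px(*p),.075),4))
print("lever tip",np.round(onplane(c,*crop2px(356,75),.171),4))
x,y=.5025,-.1497
env.reach([x,y,.25],DOWN); st()
print(env.movel([x,y,.142],velocity=.12,stop_force=6)); st()
env.grip(.02,40); st("gripped")
print(env.movel([x,y,.165],velocity=.05)); st("lift")
env.movel([x,y,.26],velocity=.12); st("up")
I,D=camera("scene"); cv2.imwrite("pics/s1.png",I[100:300,120:420])
E
```

```text
[ 0.6617 -0.0718  0.012 ]
[ 0.6628 -0.2268  0.012 ]
[ 0.4235 -0.2288  0.012 ]
[ 0.4223 -0.0747  0.012 ]
cheek [ 0.6268 -0.1314  0.075 ]
cheek [ 0.6271 -0.165   0.075 ]
lever tip [ 0.6593 -0.1464  0.171 ]
 2.23 [ 0.5024 -0.1508  0.2501] [ 0.59 -0.17  0.19] op 0.0853 gf 0.0
False
 3.28 [ 0.503  -0.1498  0.1426] [ 0.5  -0.41  1.13] op 0.0855 gf 0.0
gripped 3.85 [ 0.5027 -0.1498  0.1424] [-1.82  1.01  4.22] op 0.0269 gf 39.2
False
lift 4.46 [ 0.5025 -0.1497  0.1652] [-0.17 -0.2  -1.84] op 0.0272 gf 39.4
up 5.4 [ 0.502  -0.1496  0.2592] [ 0.13  0.11 -2.  ] op 0.0269 gf 39.4
```

View pics/s1.png

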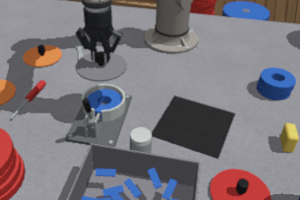

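The lid hangs level in the gripper at about (100,65), and the nest is open at (105,102) with the blue blank inside. Next I'll place the lid.

```bash
python3 - <<'E'
from h import *
x,y=.506,.143
env.movel([x,y,.26],velocity=.2); st()
env.movel([x,y,.115],velocity=.12)
print(env.movel([x,y,.094],velocity=.025,stop_force=3)); st("down")
env.grip(.06); st("rel")
env.movel([x,y,.20],velocity=.12); st()
env.reach([.50,-.15,.42],DOWN); st()
c=calibration("wrist"); I,D=camera("wrist"); np.savez("w.npz",I=I,D=D,c=np.array(c,dtype=object)); cv2.imwrite("pics/w1.png",I)
print(ray(c,256,192))
env.movel([.50,-.30,.42],velocity=.25)
c=calibration("top"); I,D=camera("top"); np.savez("t1.npz",I=I,D=D,c=np.array(c,dtype=object))
cv2.imwrite("pics/crop2.png",cv2.resize(I[115:240,150:325],None,fx=4.5,fy=4.5,interpolation=cv2.INTER_CUBIC))
E
```

```text
7.07 [0.506  0.1418 0.2599] [ 0.46  0.6  -1.48] op 0.0271 gf 39.4
True
down 9.12 [0.5058 0.1429 0.0964] [ 0.08 -0.16  4.91] op 0.0271 gf 40.0
rel 9.54 [0.5051 0.1426 0.0958] [ 0.6  -0.03  0.92] op 0.0598 gf 0.0
 10.56 [0.5055 0.1428 0.1993] [ 0.72 -0.77 -0.01] op 0.0602 gf 0.0
 11.93 [ 0.5    -0.1487  0.419 ] [-0.15  1.3   0.34] op 0.0599 gf 0.0
(array([ 0.56584194, -0.1489053 ,  0.4890498 ]), array([-0.25110531, -0.0035769 , -0.96801999]))
```

View pics/w1.png

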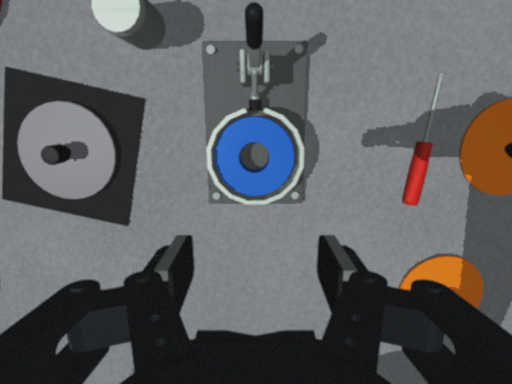

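View pics/crop2.png

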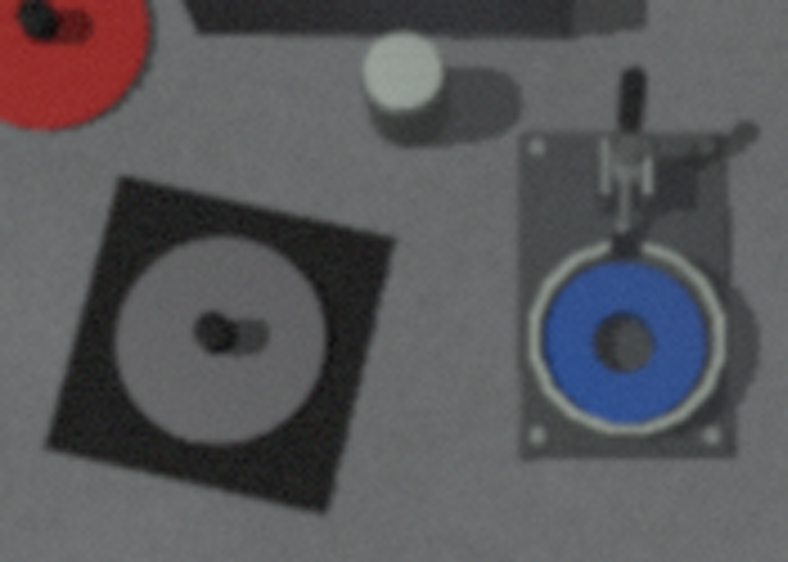

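The lid lies centred on the mat, and the nest rim is at about (256,156) in the wrist view. Next I'll compute the nest centre, then the lever geometry.

```bash
python3 - <<'E'
from h import *
for f in ("w.npz","t1.npz"):
    d=np.load(f,allow_pickle=True); I,D,c=d['I'],d['D'],d['c'].item(); P=cloud(c,D)
    hsv=cv2.cvtColor(I,cv2.COLOR_BGR2HSV)
    near=(np.hypot(P[...,0]-.503,P[...,1]+.15)<.12)
    rim=near&(P[...,2]>.048)&(P[...,2]<.062)&(np.hypot(P[...,0]-.503,P[...,1]+.15)<.078)
    q=np.array([onplane(c,u,v,.055)[:2] for v,u in np.argwhere(rim)],np.float32)
    A=np.c_[2*q,np.ones(len(q))]; s=np.linalg.lstsq(A,(q**2).sum(1),rcond=None)[0]
    print(f,"rim",len(q),s[:2],np.sqrt(s[2]+s[0]**2+s[1]**2))
    b=near&(hsv[...,0]>100)&(hsv[...,0]<130)&(hsv[...,1]>120)
    k=max(cv2.findContours(b.astype(np.uint8),0,1)[0],key=cv2.contourArea)
    q=np.array([onplane(c,*p[0],.042)[:2] for p in k],np.float32); print("blank",cv2.minEnclosingCircle(q))
    g=(P[...,2]>.1)&(P[...,2]<.19)&(np.abs(P[...,0]-.64)<.05)&(np.abs(P[...,1]+.148)<.04)
    Q=P[g]; 
    for z in (.11,.13,.15,.165): 
        r=Q[np.abs(Q[:,2]-z)<.01]; print(z,len(r),np.round(np.median(r,0),4) if len(r) else "")
E
```

```text
w.npz rim 1377 [ 0.50358109 -0.14946701] 0.06509186077941619
blank ((0.5022119283676147, -0.14764924347400665), 0.058311864733695984)
0.11 91 [ 0.6306 -0.1477  0.1086]
0.13 175 [ 0.6366 -0.1477  0.1309]
0.15 230 [ 0.644  -0.1478  0.1505]
0.165 440 [ 0.6526 -0.1478  0.1682]
t1.npz rim 271 [ 0.50267814 -0.14889051] 0.06432045681456214
blank ((0.5018860101699829, -0.1472240835428238), 0.05751766264438629)
0.11 13 [ 0.6305 -0.1486  0.1083]
0.13 24 [ 0.6373 -0.145   0.129 ]
0.15 26 [ 0.6438 -0.1479  0.1515]
0.165 38 [ 0.6515 -0.147   0.1675]
```

```bash
cat >> h.py <<'E'
yaw=.012; N=np.array([.5032,-.149]); ex=np.array([np.cos(yaw),np.sin(yaw)])
Q=np.array([0,np.cos(yaw/2),np.sin(yaw/2),0])
def lev(th,r=.085):
    a=th-np.radians(20); xy=N+ex*(.118-r*np.sin(a)); return np.array([*xy,.066+r*np.cos(a)+.054])
E
python3 - <<'E'
from h import *
p=lev(0)
for th in (0,1,1.92): print(kin.inverse_kinematics(lev(th),Q) is not None)
env.reach(p+[0,0,.12],Q); st()
print(env.movel(p,velocity=.12,stop_force=8)); st()
env.grip(.01,30); st("grip")
for th in np.linspace(0,1.92,13)[1:]:
    env.movel(lev(th),velocity=.06); st(f"{th:.2f}")
E
```

```text
True
True
True
 13.72 [ 0.6499 -0.1488  0.3207] [0.11 0.13 0.51] op 0.0603 gf 0.0
False
 14.88 [ 0.6508 -0.1473  0.2009] [-0.22 -0.44 -0.82] op 0.06 gf 0.0
grip 15.32 [ 0.6504 -0.1469  0.2004] [-0.55  0.48  3.24] op 0.0172 gf 29.3
0.16 15.7 [ 0.6378 -0.1471  0.2039] [3.23 1.43 0.41] op 0.017 gf 29.5
0.32 16.07 [ 0.6247 -0.1472  0.2055] [ 4.35  1.68 -0.11] op 0.0171 gf 29.4
0.48 16.45 [ 0.6117 -0.1473  0.2051] [6.85 1.58 0.79] op 0.0168 gf 29.6
0.64 16.82 [ 0.5992 -0.1474  0.2029] [6.55 2.12 2.43] op 0.0172 gf 29.6
0.80 17.2 [ 0.5867 -0.1475  0.1985] [5.47 2.28 6.58] op 0.017 gf 29.1
0.96 17.57 [ 0.5747 -0.1476  0.1919] [3.76 3.77 9.67] op 0.0171 gf 29.1
1.12 17.95 [ 0.5632 -0.1478  0.1825] [1.7  3.02 9.37] op 0.0169 gf 29.0
1.28 18.32 [ 0.5533 -0.1479  0.1715] [-0.48  3.08  7.98] op 0.0166 gf 29.2
1.44 18.7 [ 0.5457 -0.148   0.1594] [-1.36  3.5   5.01] op 0.017 gf 29.2
1.60 19.07 [ 0.5401 -0.148   0.1465] [-0.65  4.44  1.14] op 0.0168 gf 29.6
1.76 19.45 [ 0.5369 -0.1481  0.1333] [-1.18  5.64 -0.08] op 0.0168 gf 31.5
1.92 19.82 [ 0.5357 -0.1481  0.1196] [-0.94  5.06 -2.19] op 0.0169 gf 33.9
```

```bash
python3 - <<'E'
from h import *
env.grip(.045); st("rel")
p=lev(1.92); env.movel(p+[0,0,.2],velocity=.12); env.movel([.48,-.15,.42],velocity=.15); st()
c=calibration("wrist"); I,D=camera("wrist"); cv2.imwrite("pics/w2.png",I)
P=cloud(c,D); g=(np.abs(P[...,0]-.54)<.04)&(np.abs(P[...,1]+.148)<.006)
for x in (.51,.53,.55,.57): print(x,np.round(np.median(P[g&(np.abs(P[...,0]-x)<.005)][:,2]),4))
I,D=camera("scene"); cv2.imwrite("pics/s2.png",I)
E
```

```text
rel 20.21 [ 0.5363 -0.1494  0.1202] [-0.26  0.33  0.89] op 0.0455 gf 0.0
 22.94 [ 0.4799 -0.1499  0.4192] [-0.09  0.25 -0.5 ] op 0.0447 gf 0.0
0.51 0.0717
0.53 0.0743
0.55 0.4892
0.57 0.0725
```

View pics/w2.png

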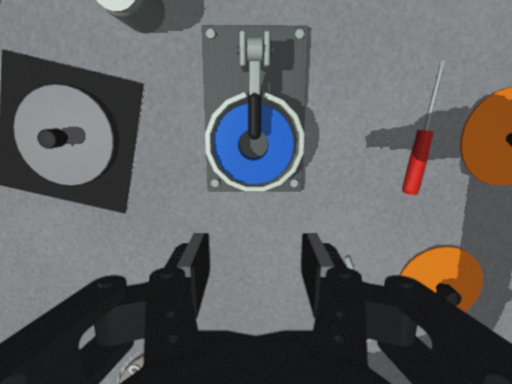

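The wrist view shows the lever lying level across the nest, from (255,45) to (255,135), with its grip top at about 74 mm. The lid is on the mat at (65,133) and nothing else has moved.

```bash
python3 -c "
from h import *
env.dwell(.3); print(job.job_done())"
```

```text
the job is handed in; nothing more can be done
None
```

I handed the job in with the lid on the mat, knob up, and the cam lever snapped down level across the nest over the blank; the foot's clamping force was not measured directly, and no verdict came back.

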